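# Lower the hold-down pad onto a pile of microplates

### The job

Secure the pile of microplates in the nest so that it can wait without shifting: swing the blue hold-down arm in over the pile as far as its stop, then push it down by its red knob until the rubber pad is felt to meet the top plate and its spring has given about a centimetre, then let go. The height of the pile is not known beforehand; press gently, do not crush it, and leave the cup, the bottle and the slide box beside it undisturbed.

Things in the scene. Friction and masses are not known exactly. Their poses are not given: they have to be found in the camera images.
- stand: Fixed hold-down stand: grey base plate 165 x 245 x 10 mm on the bench with an aluminium nest, 138 x 96 mm outside, 43 mm high, that holds the pile. Origin: on the bench, under the centre of nest and pile; z up. A vertical steel post, 18 mm thick and 260 mm high, stands 135 mm from the origin along +y.
- post_axis (a point): Centre of the top of the steel post, 260 mm above the bench; the arm swings about this vertical line.
- knob_top (a point): Centre of the flat top of the red knob at the end of the blue arm, 135 mm from the post's axis; at the start 250 to 270 mm above the bench. The knob is an upright cylinder 38 mm across, reaching 44 mm below this point; the arm's top lies 63 mm below it, the free pad's face 115 mm below it. Push it from the side, grip it or press its top.
- swing (a joint): Angle of the arm about the post, rad: 0 = at its stop, arm along the stand's -y with the pad over the middle of the pile; grows clockwise seen from above, the knob going away from the pile to the stand's -x side. Starts at 0.6 to 1.1. Stays where it is left; about 1 N at the knob moves it.
- carriage (a joint): How far the arm has been lowered on the post, m: 0 = top, 0.115 = lowest (lower than any pile needs). Starts at 0 to 0.02. Friction holds the arm where it is left, also against the pad's spring, but it may spring back up by some 4 mm when let go. Moving down takes about 5 N on the knob, plus 1 N per 0.05 m/s of speed.
- pad (a joint): How far the sprung rubber pad (48 mm across, below the knob) has been pressed up into the arm, m: 0 = free, 0.020 = end of its travel. The spring starts at 1 N and adds 0.5 N per mm, to 11 N at the end. Press it in by about 0.010: on letting go some 4 mm of that can be lost.
- pad_face (a point): Centre of the pad's lower face, below the knob's axis.
- cup: Specimen cup with a red screw lid, 57 mm across and 60 mm high, beside the stand on its -y side; not to be disturbed. Origin at the centre of its underside.
- bottle: Grey-white dropper bottle, 50 mm across and 132 mm high, beside the stand on its -y side; not to be disturbed. Origin at the centre of its underside.
- slides: Flat blue slide box, 91 x 98 x 32 mm, on the bench to the right; not to be disturbed. Origin at the centre of its underside.
- pile_axis (a point): Point on the bench under the centre of the pile of microplates (each 128 x 85 x 14.4 mm, white and grey, long side along the stand's x). The top of the pile lies somewhere between 60 and 120 mm above the bench: not given, it must be felt or seen. The top plate is loose.

How it is judged:
By the outcome, as a careful person would: the job done as asked, in the order asked, and still so for the second after the job is handed in, with the robot touching nothing.
It also fails if it takes over 42 s, if anything falls off the work surface, if the arm or the gripper's body presses on something with over 40 N, if the wrist force passes 120 N, or if a joint passes its speed limit or range.

### The arm

A 6-joint arm with a two-finger parallel gripper is mounted at the origin on a cart in front of the work surface, level with it; the furniture and walls round the work are solid. World frame = base frame: x ahead of the robot, y to its left, z up, the work surface at z = 0. Lengths are in m, angles in rad, forces in N, time in s.
With the tool pointing down it reaches from about 0.3 to 0.775 m from the base axis. Payload 14.6 kg.
Tool frame: the origin (TCP) lies at the very end of the fingers, on their centre line; the grasp point (between the pads) lies 19 mm behind it; z points along the fingers, y is the line along which they close (so a half turn about z gives the same grasp; the last joint's range is limited). The gripper opens to 94 mm and grips with 3 to 60 N. Pads are 16 mm wide; open, the fingers measure 119 mm over their backs; the gripper's body (75 mm by 177 mm) begins 78 mm behind the grasp point.
Start: joints at [1.188, 0.3, 1.521, -0, 1.321, -0.067], TCP at [0.171, 0.523, 0.205] pointing down, gripper open.
Joint ranges: [-3.03, 3.03], [-0.79, 2.21], [0.23, 2.52], [-1.04, 4.18], [0, 3.07], [-2.55, 2.55]. Speed limits (rad/s): [2.22, 2.22, 2.57, 3.14, 3.14, 3.14].

### API

Orientations are given as [roll, pitch, yaw] about the fixed x, y, z axes, in that order (R = Rz(yaw) Ry(pitch) Rx(roll)).
In Python, from station import ctrl gives the robot as it stands. The module is installed in compiled form; this text tells all that it offers.
- The arm moves only by the tool play_rows, never from a script. Its argument "commands" is a list of rows, each a list of 7 numbers: the shift along the tool's x, y, z in m, then the turn, a rotation vector about the tool's x, y, z in degrees, then the closure, from -1 (fully open) to 1 (shut). A call has 1 to 20 rows; each row shifts and turns the commanded pose from where the row before left it, along the tool's axes as they then stand; what a row does not reach is not made up. A row lasts 1/12 s, in which the tool goes at most 41.7 mm and 7.16 degrees, less where a joint would pass 70% of its speed; a pose out of reach is approached as far as the arm can. A call is refused whole if a number of a shift passes 0.0417 or a number of a turn 7.16, either way. A call with a gripper value outside its range is refused whole. The fingers move at their own pace and stop on an object; "force" is the grip in N (left out, the last holds). Time passes only in rows, so rows that do not move let the fingers close. It gives the time, the measured TCP pose, the force, the opening and the grip force at its end, in the units of the state.
- ctrl.get_obs(): the state, without advancing time (a new reading comes with each control period).
- ctrl.camera(name): name is "side" or "top"; returns the picture (420x560x3 uint8, blue, green, red); there is no depth.
- ctrl.camera_model(name): a dict with "fx", "fy", "cx", "cy" (pixels), "rvec" (rotation vector, rad) and "tvec" (3), from world to camera coordinates, as OpenCV has them. Camera axes: x right, y down, z forward; pixel columns grow to the right and rows downward; lengths in m; the calibration is good to about 2 mm. A picture is of the moment at which its call begins. camera_model takes no time and is no camera call.
- ctrl.hand_in(): hands the job in; it is judged then, once.
The state is a dict: "time_s": time; "qpos": joint angles; "joint_vel": joint speeds; "tau": joint torques, N m; "ee_pos": TCP position; "eef_rot": TCP orientation; "force": force on the tool from outside, world axes, zero at the start; "moment": the same for the moment, N m; "grip_width": finger opening in m; "grip_force": force on a finger pad.
Only numpy, scipy, OpenCV 4.12 (cv2) and the standard library are available. Lean on these libraries where they do the work, as an engineer would, in place of code of your own. Each camera call takes 0.05 s, during which the arm holds its last target. There are 200 camera calls.

## Working session

There is one attempt and no reset: what is moved stays moved. The work goes in short steps, Python scripts to look and compute and a tool call to move; the robot and the scene stay as the last step left them, time stands still between calls to the robot, and variables do not carry over. Pictures are saved under pics/ and viewed, at most 10 in all, crops included, and the job is handed in when it is done.

Besides the shell and the picture viewer there is one more tool, called after "Call:" as name(argument=value, ...), one argument or row to a line, values as JSON. play_rows: Moves the arm, as the interface text tells. Its arguments: {"type":"object","properties":{"commands":{"type":"array","items":{"type":"array","items":{"type":"number"}}},"force":{"type":"number"}},"required":["commands"]}

```bash
mkdir -p pics; python3 - <<'E'
from station import ctrl
import cv2
for n in("side","top"):
    cv2.imwrite(f"pics/{n}0.png",ctrl.camera(n)); print(n,ctrl.camera_model(n))
print(ctrl.get_obs())
E
```

```text
side {'fx': 495.60492778993597, 'fy': 495.60492778993597, 'cx': 277.5560764491478, 'cy': 198.5952977265782, 'rvec': array([ 2.28937276, -1.11177685,  0.36527236]), 'tvec': array([-0.42656804,  0.41071657,  1.17527294])}
top {'fx': 393.9577987330216, 'fy': 393.9577987330216, 'cx': 281.8017041734456, 'cy': 209.26491772975515, 'rvec': array([ 2.19140734, -2.1751289 ,  0.10119553]), 'tvec': array([-0.12085887,  0.60064449,  1.27048826])}
{'time_s': 0.1, 'qpos': array([ 1.18838117e+00,  3.00441365e-01,  1.52149800e+00,  1.05055345e-06,
        1.32069743e+00, -6.65902094e-02]), 'joint_vel': array([ 0.00019822, -0.00317524, -0.00136621,  0.00253189,  0.00111277,
       -0.00022367]), 'tau': array([ 2.09513746e-03, -5.32649088e+01, -3.53283405e+01,  7.09009962e-02,
        2.34479288e-02, -5.34061337e-05]), 'ee_pos': array([0.1707429 , 0.522587  , 0.20493778]), 'eef_rot': array([-3.14055089e+00, -7.04938915e-05,  2.82576740e+00]), 'force': array([ 0.43908594,  0.66653539, -0.06096105]), 'moment': array([-0.00640929, -0.02958354,  0.00712319]), 'grip_force': 0.0, 'grip_width': 0.09372360260808377}
```

View pics/side0.png

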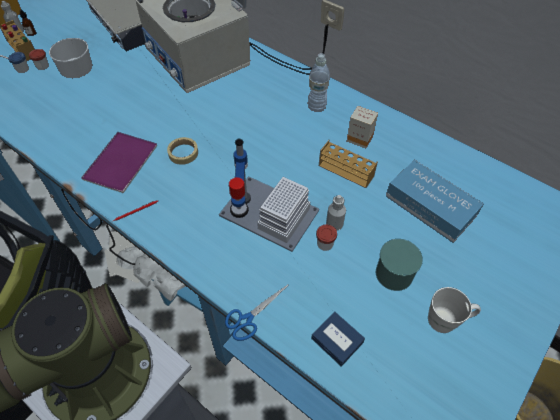

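View pics/top0.png

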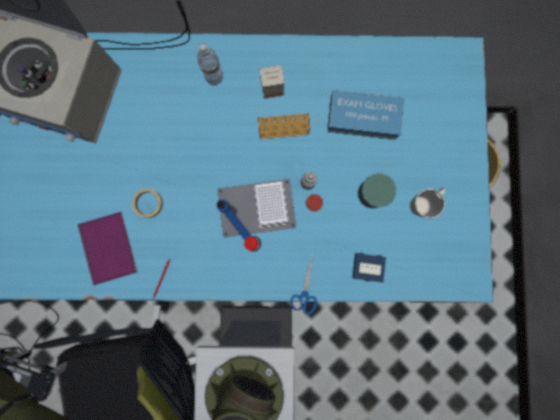

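Side: red knob at (237,187), blue post top at about (239,143), pile at (285,205). Top: knob (251,243), post top (222,204), pile (271,204), cup (314,203), bottle (310,181).

```bash
cat > h.py <<'E'
import numpy as np,cv2
from station import ctrl
def ray(n,p):
    m=ctrl.camera_model(n);R=cv2.Rodrigues(m["rvec"])[0];c=-R.T@m["tvec"]
    d=R.T@np.array([(p[0]-m["cx"])/m["fx"],(p[1]-m["cy"])/m["fy"],1]);return c,d/np.linalg.norm(d)
def onz(n,p,z):
    c,d=ray(n,p);return (c+d*(z-c[2])/d[2])
def tri(a,b):
    (c1,d1),(c2,d2)=ray("side",a),ray("top",b)
    s=np.linalg.lstsq(np.c_[d1,-d2],c2-c1,rcond=None)[0]
    p,q=c1+d1*s[0],c2+d2*s[1];return (p+q)/2,np.linalg.norm(p-q)
def proj(n,P):
    m=ctrl.camera_model(n);k=np.array([[m["fx"],0,m["cx"]],[0,m["fy"],m["cy"]],[0,0,1]])
    return cv2.projectPoints(np.float64(P).reshape(-1,1,3),m["rvec"],m["tvec"],k,None)[0][:,0]
E
python3 - <<'E'
from h import *
np.set_printoptions(precision=4,suppress=True)
im={n:cv2.imread(f"pics/{n}0.png") for n in("side","top")}
roi={"side":(210,130,350,255),"top":(200,160,340,260)}
for n in im:
    x0,y0,x1,y1=roi[n];c=im[n][y0:y1,x0:x1];h=cv2.cvtColor(c,cv2.COLOR_BGR2HSV)
    b,g,r=[c[...,i].astype(int) for i in range(3)]
    for nm,m in(("red",(r>130)&(g<70)&(b<80)),("blue",(b>60)&(r<60)&(g<90)&(b>g+30)),("plate",(abs(b-r)<30)&(abs(b-g)<25)&(r<150)&(r>50)),("white",(r>150)&(abs(b-r)<40))):
        cs=cv2.findContours(m.astype(np.uint8),0,2)[0]
        for k in sorted(cs,key=cv2.contourArea)[-2:]:
            if cv2.contourArea(k)<40: continue
            q=cv2.minAreaRect(k); print(n,nm,cv2.contourArea(k),cv2.boundingRect(k)[0]+x0,cv2.boundingRect(k)[1]+y0,cv2.boundingRect(k)[2:],"rect",np.array(q[0])+[x0,y0],q[1:])
            if nm=="plate": print((cv2.boxPoints(q)+[x0,y0]).tolist())
    cv2.imwrite(f"pics/{n}c.png",cv2.resize(c,None,fx=5.5,fy=4.75,interpolation=2) if 0 else cv2.resize(c,None,fx=4.7,fy=4.7,interpolation=2))
E
```

```text
side red 109.5 229 178 (15, 11) rect [236. 183.] ((10.0, 14.0), 90.0)
side blue 48.5 231 197 (14, 8) rect [237.6931 200.8173] ((6.7266845703125, 13.204231262207031), 85.2363510131836)
side blue 115.0 235 161 (11, 19) rect [239.6231 169.5154] ((9.054534912109375, 17.985036849975586), 7.125016689300537)
side plate 418.0 324 196 (22, 35) rect [336.0588 212.7647] ((17.947635650634766, 33.46991729736328), 14.03624439239502)
[[323.29412841796875, 226.82354736328125], [331.41178131103516, 194.3529510498047], [348.8235321044922, 198.7058868408203], [340.70587158203125, 231.17648315429688]]
side plate 2931.5 219 177 (100, 74) rect [271.4 206.2] ((86.75943756103516, 62.60989761352539), 26.56505012512207)
[[218.60000228881836, 214.79999542236328], [246.60000228881836, 158.80000114440918], [324.1999969482422, 197.5999984741211], [296.1999969482422, 253.59999084472656]]
side white 995.0 261 177 (47, 43) rect [283.8769 197.2154] ((31.00868034362793, 39.69111251831055), 29.74488067626953)
top red 110.5 245 237 (13, 13) rect [251. 243.] ((12.0, 12.0), 90.0)
top red 123.5 307 196 (15, 13) rect [314. 202.] ((13.416407585144043, 12.521980285644531), 26.56505012512207)
top blue 255.0 218 200 (32, 38) rect [234.4768 218.8131] ((43.48577880859375, 10.838798522949219), 49.236392974853516)
top plate 219.0 306 194 (17, 17) rect [314. 202.] ((16.0, 16.0), 90.0)
[[306.0, 194.0], [322.0, 194.0], [322.0, 210.0], [306.0, 210.0]]
top plate 1539.5 218 180 (77, 53) rect [256.3681 207.6998] ((47.96519470214844, 71.97030639648438), 82.23483276367188)
[[217.47260856628418, 188.79919242858887], [288.782958984375, 179.07504844665527], [295.26368713378906, 226.60041046142578], [223.95333862304688, 236.32455444335938]]
top white 1094.0 255 181 (33, 45) rect [270.3997 202.7725] ((41.19618225097656, 29.001293182373047), 82.14668273925781)
```

View pics/sidec.png

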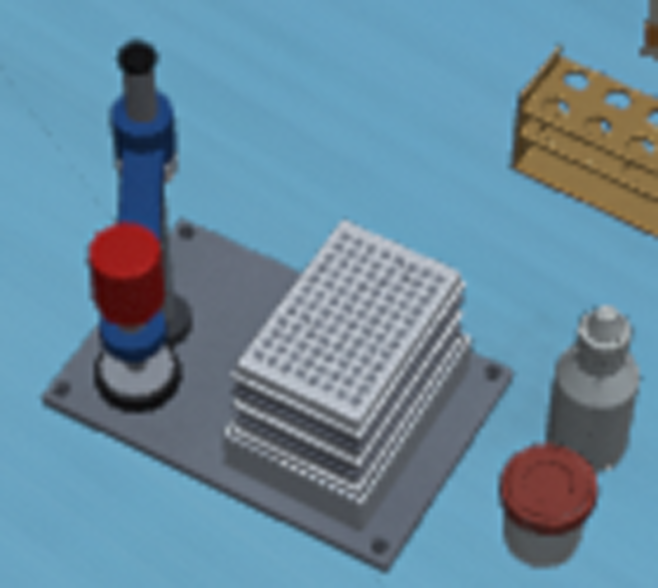

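View pics/topc.png

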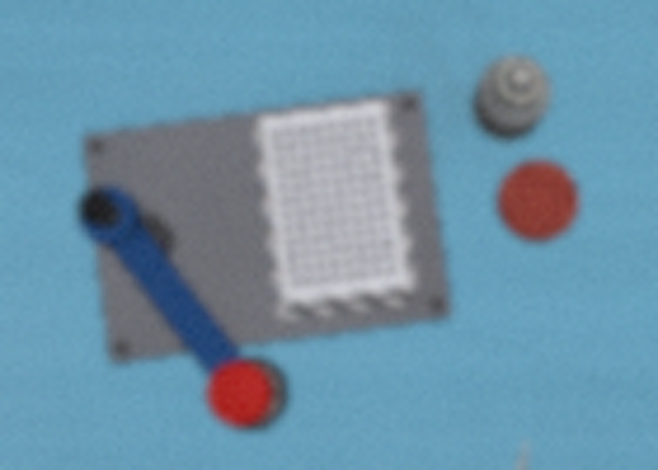

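Side crop: knob top centre (126,250), post top (137,50), pile-top corners (347,222),(465,272),(357,418),(235,372). Top crop: post top (98,208), knob (243,393), pile-top corners (258,117),(384,100),(410,290),(280,305).

```bash
python3 - <<'E'
from h import *
np.set_printoptions(precision=4,suppress=True)
S=lambda x,y:np.array([210+x/4.7,130+y/4.7]);T=lambda x,y:np.array([200+x/4.7,160+y/4.7])
print("post",tri(S(137,50),T(100,208)),onz("side",S(137,50),.26),onz("top",T(100,208),.26))
k=tri(S(126,250),T(243,393));print("knob",k)
for a,b in zip([(347,222),(465,272),(357,418),(235,372),(351,321)],[(258,117),(384,100),(410,290),(280,305),(333,203)]): print("pile",tri(S(*a),T(*b)))
for q in [(90,133),(420,95),(450,317),(112,360)]: print("base top",onz("top",T(*q),.01))
for q in [(183,222),(512,375),(388,570),(45,400)]: print("base side",onz("side",S(*q),.01))
print("bottle",onz("top",T(517,75),.132),"cup",onz("top",T(539,200),.06),onz("side",S(550,487),.06))
E
```

```text
post (array([0.5935, 0.0478, 0.2667]), np.float64(0.0001150608102011534)) [0.598  0.0523 0.26  ] [0.5942 0.0488 0.26  ]
knob (array([ 0.4892, -0.0345,  0.2614]), np.float64(0.00010985685477289606))
pile (array([ 0.6717, -0.0335,  0.1052]), np.float64(0.004931616278253323))
pile (array([ 0.6815, -0.1152,  0.1118]), np.float64(0.001449107203290188))
pile (array([ 0.556 , -0.1326,  0.1215]), np.float64(0.0008132505643946189))
pile (array([ 0.5477, -0.0491,  0.1016]), np.float64(0.004318537911032932))
pile (array([ 0.614 , -0.0827,  0.1083]), np.float64(0.0025018121854066887))
base top [0.6714 0.0932 0.01  ]
base top [ 0.7007 -0.1412  0.01  ]
base top [ 0.5427 -0.1632  0.01  ]
base top [0.5107 0.0745 0.01  ]
base side [0.6688 0.0948 0.01  ]
base side [ 0.7017 -0.1438  0.01  ]
base side [ 0.5434 -0.1675  0.01  ]
base side [0.509  0.0708 0.01  ]
bottle [ 0.695  -0.2005  0.132 ] cup [ 0.6211 -0.2214  0.06  ] [ 0.6203 -0.2241  0.06  ]
```

Call:
play_rows(
  commands=[
    [0,0,-0.007,0,0,6.7,-1],
    [0,0,-0.007,0,0,6.7,-1],
    [0,0,-0.007,0,0,6.7,-1],
    [0,0,-0.007,0,0,6.7,-1],
    [0,0,-0.007,0,0,6.7,-1],
    [0,0,-0.007,0,0,6.7,-1],
    [0,0,-0.007,0,0,6.7,-1],
    [0,0,-0.007,0,0,6.7,-1],
    [0,0,-0.007,0,0,6.7,-1],
    [0,0,-0.007,0,0,6.7,-1],
    [0,0,-0.007,0,0,6.7,-1],
    [0,0,-0.007,0,0,6.7,-1],
    [0,0,-0.007,0,0,6.7,-1],
    [0,0,-0.007,0,0,6.7,-1],
  ],
)

```text
time_s: 1.27
ee_pos: [0.1707, 0.5227, 0.3034]
eef_rot: [-3.142, 0.001, 1.183]
force: [0.2, 0.1, -0.2]
grip_width: 0.094
grip_force: 0.0
```

Call:
play_rows(
  commands=[
    [-0.02,0.025,0,0,0,0,-1],
    [-0.02,0.025,0,0,0,0,-1],
    [-0.02,0.025,0,0,0,0,-1],
    [-0.02,0.025,0,0,0,0,-1],
    [-0.02,0.025,0,0,0,0,-1],
    [-0.02,0.025,0,0,0,0,-1],
    [-0.02,0.025,0,0,0,0,-1],
    [-0.02,0.025,0,0,0,0,-1],
    [-0.02,0.025,0,0,0,0,-1],
    [-0.02,0.025,0,0,0,0,-1],
    [-0.02,0.025,0,0,0,0,-1],
    [-0.02,0.025,0,0,0,0,-1],
    [-0.02,0.025,0,0,0,0,-1],
    [-0.02,0.025,0,0,0,0,-1],
    [-0.02,0.025,0,0,0,0,-1],
    [-0.02,0.025,0,0,0,0,-1],
    [-0.02,0.025,0,0,0,0,-1],
    [-0.02,0.025,0,0,0,0,-1],
    [0,0,0,0,0,0,-1],
  ],
)

```text
time_s: 2.85
ee_pos: [0.4555, 0.0174, 0.3027]
eef_rot: [-3.141, 0.001, 1.185]
force: [-0.3, 0.3, -1.4]
grip_width: 0.094
grip_force: 0.0
```

Call:
play_rows(
  commands=[
    [-0.012,0.017,0,0,0,0,-1],
    [-0.012,0.017,0,0,0,0,-1],
    [-0.012,0.017,0,0,0,0,-1],
    [0,0,0,0,0,0,-1],
    [0,0,0,0,0,0,-1],
  ],
)

```text
time_s: 3.27
ee_pos: [0.4879, -0.0316, 0.3029]
eef_rot: [-3.14, 0.0, 1.188]
force: [0.1, 0.8, -1.0]
grip_width: 0.0938
grip_force: 0.0
```

```bash
python3 - <<'E'
from h import *
o=ctrl.get_obs();print(o["ee_pos"],o["qpos"].round(2))
a=ctrl.camera("side")[120:240,190:350];b=ctrl.camera("top")[160:280,200:360]
cv2.imwrite("pics/g1.png",cv2.resize(np.hstack([a,b]),None,fx=2.5,fy=2.5,interpolation=2))
E
```

```text
[ 0.48791922 -0.03158141  0.30292247] [-0.14  0.1   1.53  0.    1.51  0.24]
```

View pics/g1.png

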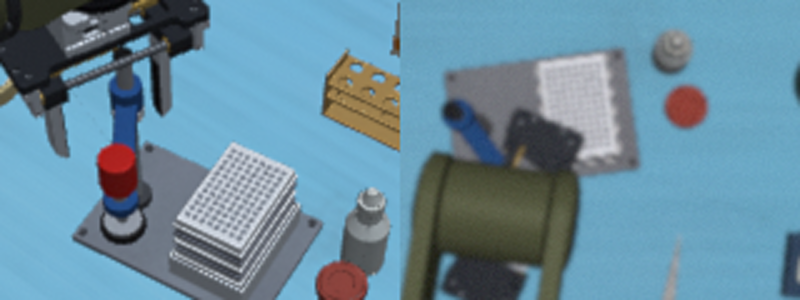

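Left: the open fingers hang straddling above the knob (118,165), clear of the post; descending to grip it.

Call:
play_rows(
  commands=[
    [-0.002,0.002,0.01,0,0,0,-1],
    [0,0,0.01,0,0,0,-1],
    [0,0,0.01,0,0,0,-1],
    [0,0,0.01,0,0,0,-1],
    [0,0,0.01,0,0,0,-1],
    [0,0,0.01,0,0,0,-1],
    [0,0,0.01,0,0,0,-1],
    [0,0,0,0,0,0,-1],
    [0,0,0,0,0,0,-1],
  ],
)

```text
time_s: 4.12
ee_pos: [0.489, -0.0341, 0.233]
eef_rot: [-3.141, 0.0, 1.189]
force: [-0.1, 0.1, -0.8]
grip_width: 0.0938
grip_force: 0.0
```

Call:
play_rows(
  commands=[
    [0,0,0,0,0,0,1],
    [0,0,0,0,0,0,1],
    [0,0,0,0,0,0,1],
    [0,0,0,0,0,0,1],
    [0,0,0,0,0,0,1],
    [0,0,0,0,0,0,1],
    [0,0,0,0,0,0,1],
    [0,0,0,0,0,0,1],
  ],
  force=10,
)

```text
time_s: 4.78
ee_pos: [0.4891, -0.0341, 0.2335]
eef_rot: [3.142, -0.0, 1.189]
force: [-0.4, 0.5, 0.7]
grip_width: 0.0438
grip_force: 0.0
```

Call:
play_rows(
  commands=[
    [0,0,0,0,0,0,1],
    [0,0,0,0,0,0,1],
    [0,0,0,0,0,0,1],
    [0,0,0,0,0,0,1],
  ],
)

```text
time_s: 5.12
ee_pos: [0.4891, -0.0341, 0.2335]
eef_rot: [-3.142, 0.0, 1.189]
force: [-0.5, 0.2, 1.2]
grip_width: 0.0376
grip_force: 10.0
```

```bash
python3 - <<'E'
from h import *
c=np.array([.5942,.0485])
y=1.189;X=np.array([np.cos(y),np.sin(y)]);Y=np.array([np.sin(y),-np.cos(y)])
p=ctrl.get_obs()["ee_pos"][:2];v=p-c;r=np.hypot(*v);a0=np.arctan2(v[1],v[0]);a1=np.arctan2(-.992,.127)
print(r,np.degrees(a0),np.degrees(a1))
last=p
for a in np.linspace(a0,a1,13)[1:]:
    q=c+r*np.array([np.cos(a),np.sin(a)]);d=q-last;last=q;print(q.round(4),(d@X).round(4),(d@Y).round(4))
E
```

```text
0.13366988346156092 -141.84453982609625 -82.70443985260466
[ 0.4966 -0.0428] -0.0053 0.0102
[ 0.5048 -0.0509] -0.0044 0.0106
[ 0.5136 -0.0582] -0.0035 0.011
[ 0.5231 -0.0647] -0.0025 0.0112
[ 0.5331 -0.0704] -0.0016 0.0114
[ 0.5435 -0.0752] -0.0006 0.0115
[ 0.5543 -0.0791] 0.0004 0.0115
[ 0.5655 -0.082 ] 0.0014 0.0114
[ 0.5768 -0.084 ] 0.0024 0.0112
[ 0.5882 -0.085 ] 0.0033 0.011
[ 0.5997 -0.0851] 0.0043 0.0107
[ 0.6112 -0.0841] 0.0052 0.0103
```

Gripped. Swinging in along the arc, half first; 11 mm/row.

Call:
play_rows(
  commands=[
    [-0.0027,0.005,0,0,0,0,1],
    [-0.0026,0.005,0,0,0,0,1],
    [-0.0022,0.0053,0,0,0,0,1],
    [-0.0022,0.0053,0,0,0,0,1],
    [-0.0018,0.0055,0,0,0,0,1],
    [-0.0017,0.0055,0,0,0,0,1],
    [-0.0013,0.0056,0,0,0,0,1],
    [-0.0012,0.0056,0,0,0,0,1],
    [-0.0008,0.0057,0,0,0,0,1],
    [-0.0008,0.0057,0,0,0,0,1],
    [-0.0003,0.0058,0,0,0,0,1],
    [-0.0003,0.0057,0,0,0,0,1],
  ],
)

```text
time_s: 6.12
ee_pos: [0.544, -0.0753, 0.2334]
eef_rot: [-3.142, -0.0, 1.189]
force: [-3.7, 0.8, 0.0]
grip_width: 0.0379
grip_force: 10.0
```

Call:
play_rows(
  commands=[
    [0.0002,0.0058,0,0,0,0,1],
    [0.0002,0.0057,0,0,0,0,1],
    [0.0007,0.0057,0,0,0,0,1],
    [0.0007,0.0057,0,0,0,0,1],
    [0.0012,0.0056,0,0,0,0,1],
    [0.0012,0.0056,0,0,0,0,1],
    [0.0016,0.0055,0,0,0,0,1],
    [0.0017,0.0055,0,0,0,0,1],
    [0.002,0.005,0,0,0,0,1],
  ],
)

```text
time_s: 6.87
ee_pos: [0.594, -0.085, 0.2334]
eef_rot: [-3.142, -0.0, 1.189]
force: [-3.5, 2.6, 0.5]
grip_width: 0.0378
grip_force: 10.0
```

Call:
play_rows(
  commands=[
    [0.0015,0.0037,0,0,0,0,1],
    [0.0016,0.0036,0,0,0,0,1],
    [0.0008,0.0018,0,0,0,0,1],
    [0.0008,0.0018,0,0,0,0,1],
  ],
)

```text
time_s: 7.2
ee_pos: [0.6055, -0.0846, 0.2334]
eef_rot: [-3.141, -0.0, 1.189]
force: [-2.9, 2.3, 2.0]
grip_width: 0.0378
grip_force: 10.0
```

Call:
play_rows(
  commands=[
    [0.0009,0.0018,0,0,0,0,1],
    [0.0009,0.0018,0,0,0,0,1],
  ],
)

```text
time_s: 7.37
ee_pos: [0.6094, -0.0844, 0.2335]
eef_rot: [-3.142, -0.0, 1.189]
force: [-2.4, 2.1, 0.4]
grip_width: 0.0378
grip_force: 10.0
```

Call:
play_rows(
  commands=[
    [0.0009,0.0018,0,0,0,0,1],
  ],
)

```text
time_s: 7.45
ee_pos: [0.6114, -0.0842, 0.2335]
eef_rot: [3.142, 0.0, 1.189]
force: [-2.3, 2.3, 0.2]
grip_width: 0.0375
grip_force: 10.0
```

Call:
play_rows(
  commands=[
    [0.0009,0.0018,0,0,0,0,1],
  ],
)

```text
time_s: 7.53
ee_pos: [0.6135, -0.0841, 0.2335]
eef_rot: [3.142, -0.0, 1.189]
force: [-2.8, 1.2, 0.5]
grip_width: 0.0378
grip_force: 10.0
```

Call:
play_rows(
  commands=[
    [0.0009,0.0018,0,0,0,0,1],
  ],
)

```text
time_s: 7.62
ee_pos: [0.6155, -0.0839, 0.2335]
eef_rot: [-3.142, -0.0, 1.189]
force: [-2.6, 1.5, 0.5]
grip_width: 0.0378
grip_force: 10.0
```

Call:
play_rows(
  commands=[
    [0.0009,0.0018,0,0,0,0,1],
  ],
)

```text
time_s: 7.7
ee_pos: [0.6173, -0.0838, 0.2334]
eef_rot: [-3.141, 0.0, 1.189]
force: [-6.0, 0.6, -0.0]
grip_width: 0.0379
grip_force: 10.0
```

Call:
play_rows(
  commands=[
    [0.001,0.0017,0,0,0,0,1],
  ],
)

```text
time_s: 7.78
ee_pos: [0.6191, -0.0837, 0.2334]
eef_rot: [-3.141, 0.001, 1.189]
force: [-7.3, -0.2, 2.1]
grip_width: 0.0379
grip_force: 10.0
```

Call:
play_rows(
  commands=[
    [0,0,0,0,0,0,1],
  ],
)

```text
time_s: 7.87
ee_pos: [0.6191, -0.0838, 0.2333]
eef_rot: [-3.14, 0.001, 1.188]
force: [-7.6, -1.0, 1.6]
grip_width: 0.0378
grip_force: 10.0
```

Call:
play_rows(
  commands=[
    [0.001,0.0017,0,0,0,0,1],
    [0,0,0,0,0,0,1],
  ],
)

```text
time_s: 8.03
ee_pos: [0.6207, -0.0836, 0.2333]
eef_rot: [-3.14, 0.001, 1.188]
force: [-9.5, -2.0, 1.9]
grip_width: 0.0379
grip_force: 10.0
```

```bash
python3 - <<'E'
from h import *
o=ctrl.get_obs();print(o["ee_pos"],o["force"],o["moment"])
a=ctrl.camera("side")[110:240,200:350];b=ctrl.camera("top")[150:280,200:350]
cv2.imwrite("pics/g2.png",cv2.resize(np.hstack([a,b]),None,fx=2.6,fy=2.6,interpolation=2))
E
```

```text
[ 0.62072382 -0.08362986  0.23329164] [-9.47298202 -1.96197014  1.9138332 ] [-0.35576586  2.12116653  0.16287171]
```

View pics/g2.png

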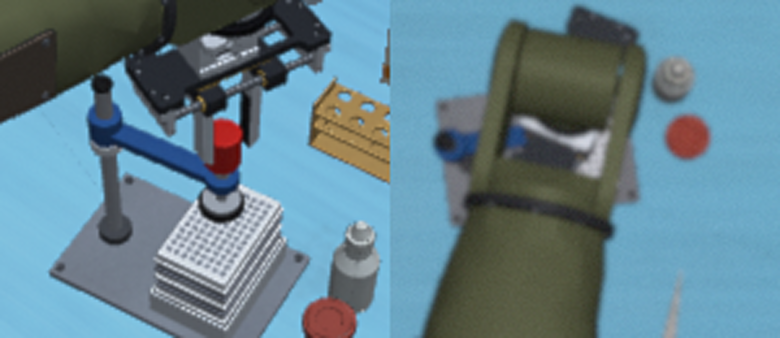

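Side view: the arm lies over the pile with the pad above its middle (221,203); force has risen steadily to 9.5 N, so it is on its stop. Easing off, gripping firmer, then pressing down.

Call:
play_rows(
  commands=[
    [-0.0012,-0.0025,0,0,0,0,1],
    [0,0,0,0,0,0,1],
    [0,0,0,0,0,0,1],
  ],
  force=30,
)

```text
time_s: 8.38
ee_pos: [0.6186, -0.0838, 0.2337]
eef_rot: [3.141, 0.0, 1.188]
force: [-2.9, -3.1, 1.8]
grip_width: 0.0375
grip_force: 30.0
```

Call:
play_rows(
  commands=[
    [0,0,0.0025,0,0,0,1],
    [0,0,0.0025,0,0,0,1],
    [0,0,0.0025,0,0,0,1],
    [0,0,0.0025,0,0,0,1],
  ],
)

```text
time_s: 8.72
ee_pos: [0.6188, -0.0842, 0.224]
eef_rot: [3.14, 0.001, 1.188]
force: [-2.6, -5.1, 5.7]
grip_width: 0.0373
grip_force: 30.0
```

Call:
play_rows(
  commands=[
    [0,0,0.0025,0,0,0,1],
    [0,0,0.0025,0,0,0,1],
    [0,0,0.0025,0,0,0,1],
    [0,0,0.0025,0,0,0,1],
  ],
)

```text
time_s: 9.05
ee_pos: [0.6188, -0.0841, 0.214]
eef_rot: [3.14, 0.001, 1.188]
force: [-3.3, -5.5, 6.0]
grip_width: 0.0374
grip_force: 30.0
```

Call:
play_rows(
  commands=[
    [0,0,0.002,0,0,0,1],
    [0,0,0.002,0,0,0,1],
    [0,0,0.002,0,0,0,1],
  ],
)

```text
time_s: 9.3
ee_pos: [0.6187, -0.0841, 0.208]
eef_rot: [3.14, 0.001, 1.188]
force: [-2.9, -5.0, 6.1]
grip_width: 0.0377
grip_force: 30.0
```

Call:
play_rows(
  commands=[
    [0,0,0.002,0,0,0,1],
    [0,0,0.002,0,0,0,1],
  ],
)

```text
time_s: 9.47
ee_pos: [0.6188, -0.0841, 0.204]
eef_rot: [3.14, 0.001, 1.188]
force: [-4.1, -5.2, 4.6]
grip_width: 0.0372
grip_force: 30.0
```

Call:
play_rows(
  commands=[
    [0,0,0.002,0,0,0,1],
    [0,0,0.002,0,0,0,1],
  ],
)

```text
time_s: 9.63
ee_pos: [0.6188, -0.0841, 0.2001]
eef_rot: [3.14, 0.001, 1.188]
force: [-3.9, -4.3, 7.6]
grip_width: 0.0376
grip_force: 30.0
```

Call:
play_rows(
  commands=[
    [0,0,0.002,0,0,0,1],
  ],
)

```text
time_s: 9.72
ee_pos: [0.6188, -0.0841, 0.1983]
eef_rot: [3.14, 0.001, 1.188]
force: [-4.6, -4.0, 8.3]
grip_width: 0.0377
grip_force: 30.0
```

Call:
play_rows(
  commands=[
    [0,0,0.002,0,0,0,1],
  ],
)

```text
time_s: 9.8
ee_pos: [0.6188, -0.0841, 0.1965]
eef_rot: [3.14, 0.001, 1.188]
force: [-4.8, -4.0, 9.3]
grip_width: 0.0374
grip_force: 30.0
```

Call:
play_rows(
  commands=[
    [0,0,0.002,0,0,0,1],
  ],
)

```text
time_s: 9.88
ee_pos: [0.6188, -0.0841, 0.1946]
eef_rot: [3.14, 0.001, 1.188]
force: [-4.4, -3.2, 11.0]
grip_width: 0.0374
grip_force: 30.1
```

Call:
play_rows(
  commands=[
    [0,0,0.002,0,0,0,1],
  ],
)

```text
time_s: 9.97
ee_pos: [0.6189, -0.0841, 0.1927]
eef_rot: [3.14, 0.0, 1.188]
force: [-5.3, -4.5, 11.1]
grip_width: 0.0375
grip_force: 30.1
```

Call:
play_rows(
  commands=[
    [0,0,0.0015,0,0,0,1],
  ],
)

```text
time_s: 10.05
ee_pos: [0.6189, -0.0841, 0.1912]
eef_rot: [3.139, 0.0, 1.188]
force: [-5.8, -4.3, 11.8]
grip_width: 0.0375
grip_force: 30.1
```

Call:
play_rows(
  commands=[
    [0,0,0,0,0,0,1],
    [0,0,0,0,0,0,1],
  ],
)

```text
time_s: 10.22
ee_pos: [0.6189, -0.0839, 0.1913]
eef_rot: [3.139, 0.0, 1.188]
force: [-5.8, -3.5, 10.7]
grip_width: 0.0377
grip_force: 30.0
```

Call:
play_rows(
  commands=[
    [0,0,0,0,0,0,-1],
    [0,0,0,0,0,0,-1],
    [0,0,0,0,0,0,-1],
    [0,0,0,0,0,0,-1],
    [0,0,0,0,0,0,-1],
    [0,0,0,0,0,0,-1],
    [0,0,0,0,0,0,-1],
  ],
)

```text
time_s: 10.8
ee_pos: [0.6185, -0.0833, 0.1898]
eef_rot: [-3.142, -0.0, 1.189]
force: [0.7, 0.1, 0.2]
grip_width: 0.0808
grip_force: 0.0
```

Call:
play_rows(
  commands=[
    [0,0,-0.005,0,0,0,-1],
    [0,0,-0.01,0,0,0,-1],
    [0,0,-0.01,0,0,0,-1],
    [0,0,-0.015,0,0,0,-1],
    [0,0,-0.015,0,0,0,-1],
    [0,0,-0.015,0,0,0,-1],
    [0,0,-0.02,0,0,0,-1],
    [0,0,-0.02,0,0,0,-1],
    [0,0,0,0,0,0,-1],
  ],
)

```text
time_s: 11.55
ee_pos: [0.6193, -0.0835, 0.3055]
eef_rot: [3.134, -0.001, 1.189]
force: [0.7, -0.0, 0.9]
grip_width: 0.0939
grip_force: 0.0
```

Call:
play_rows(
  commands=[
    [0,-0.025,-0.003,0,0,0,-1],
    [0,-0.025,-0.003,0,0,0,-1],
    [0,-0.025,0,0,0,0,-1],
    [0,-0.025,0,0,0,0,-1],
    [0,-0.025,0,0,0,0,-1],
    [0,-0.025,0,0,0,0,-1],
    [0,-0.025,0,0,0,0,-1],
    [0,-0.025,0,0,0,0,-1],
    [0,-0.025,0,0,0,0,-1],
    [0,-0.025,0,0,0,0,-1],
    [0,0,0,0,0,0,-1],
  ],
)

```text
time_s: 12.47
ee_pos: [0.3841, 0.0109, 0.3068]
eef_rot: [3.14, -0.001, 1.19]
force: [-0.8, 0.1, 1.0]
grip_width: 0.0941
grip_force: 0.0
```

```bash
python3 - <<'E'
from h import *
np.set_printoptions(precision=4,suppress=True)
I={n:ctrl.camera(n) for n in("side","top")}
for n,(x0,y0,x1,y1) in {"side":(200,120,310,240),"top":(200,160,300,260)}.items():
    c=I[n][y0:y1,x0:x1].astype(int);m=((c[...,2]>130)&(c[...,1]<70)&(c[...,0]<80)).astype(np.uint8)
    for k in cv2.findContours(m,0,2)[0]:
        if cv2.contourArea(k)>30: print(n,np.array(cv2.boundingRect(k))+[x0,y0,0,0],np.array(cv2.minAreaRect(k)[0])+[x0,y0])
print(proj("top",[.6165,-.0835,.215]),proj("side",[.6165,-.0835,.215]))
a=I["side"][120:240,200:350];b=I["top"][155:275,200:350]
cv2.imwrite("pics/g3.png",cv2.resize(np.hstack([a,b]),None,fx=2.6,fy=2.6,interpolation=2))
E
```

```text
side [278 167  14  11] [284.75 172.25]
top [264 194  13  11] [270. 199.]
[[270.802  198.2706]] [[285.5162 172.8887]]
```

View pics/g3.png

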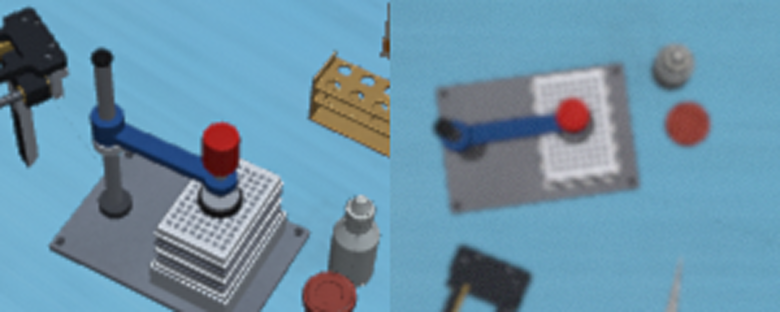

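```bash
python3 - <<'E'
from h import *
print(tri((284.75,172.25),(270,199)),onz("top",(270,199),.22),tri((236,183),(251,243)))
E
```

```text
(array([ 0.61447674, -0.08179074,  0.21812903]), np.float64(0.0012195435266127085)) [ 0.61387016 -0.08137036  0.22      ] (array([ 0.49028155, -0.0318949 ,  0.25896223]), np.float64(0.0017064880532582905))
```

Side and top views agree. The knob is over the pile middle at about (0.614, -0.082), 41–42 mm lower, and stayed there on release. Pile, cup and bottle look undisturbed, and the gripper is clear.

```bash
python3 -c "
from station import ctrl
print(ctrl.hand_in())"
```

```text
the job is handed in; nothing more can be done
None
```

I handed the job in at about 12.6 s: the hold-down arm was swung to its stop and pressed down until the pad spring had given about 10 mm (estimated from the force), then released; the final pictures show little spring-back and the pile, cup and bottle in place, while the slide box was not re-checked.

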